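Fetch the spare electrode from the covered store box

TASK

The blood-gas analyser needs its spare electrode, which stands in one of the two covered pockets of the grey store box. Slide the loose cover plate along the box all the way onto its closed half, without lifting it off, so that both pockets lie open. Then lift the electrode out and stand it upright in the steel tray on the bench, leaving the cover where you slid it.

Things in the scene. Friction and masses are not known exactly. Their poses are not given: they have to be found in the camera images.
- store: Grey box, fixed, 148 (x) x 252 (y) x 58 mm high; origin: centre of underside. -y half: two pockets 128 (x) x 57 (y), floor at z 4, centred at y -92 and -32; one holds the electrode, one a flat rubber ring 10 high. +y half: closed deck. The cover's underside rides at z 50 on rails along y inside 8 mm lips (2.5 mm play each side); end stops leave its centre y -61 to +61.
- cover: Loose aluminium plate, 135 (x) x 122 (y) x 5 mm, about 0.25 kg, over both pockets at the start (centre near y -58 mm of the box, axes parallel). Origin: centre of its underside. In its middle a black bar handle, 50 mm long along x, 14 mm thick along y, from 5 to 33 mm above the origin: pinch it across y or push it. It slides easily along the box's y.
- electrode: White plastic cylinder standing upright, 26 mm in diameter, 34 mm high, topped by a narrower steel collar and brass contact (42 mm in all), about 40 g. Origin: centre of its underside. Stands within 13 mm of a pocket's centre; fingers have room on its sides along the box's x, not y. The shorter, wider white plug (34 mm across, 26 high) on the bench is not it.
- tray: Flat open steel tray fixed to the bench, 150 x 150 mm, walls 3 mm thick and 16 mm high, floor 3 mm above the bench; origin: centre of its underside, x and y along its sides.
Mind the look-alikes: they are no part of the job. There is more than one size of the tray; the one meant has the size given above.

How it is judged:
On the way, in this order (a step that is already met when the one before it is completed fails the run):
1. the cover plate is slid onto the closed half of the store box, both pockets open (y of cover in the frame of store above 0.046 m and z of cover in the frame of store below 0.056 m), for 0.2 s.
2. the electrode is lifted clear of its pocket (z of electrode in the frame of store above 0.055 m), for 0.1 s.
At the end, for the whole second after the job is handed in: The electrode stands upright (within 10 degrees), at rest on the tray's floor inside its walls, and the cover plate lies at rest on the rails of the store box over its closed half, within 15 mm of the far end stop (all of step 1 and x of electrode in the frame of tray between -0.065 and 0.065 m and y of electrode in the frame of tray between -0.065 and 0.065 m and z of electrode in the frame of tray below 0.01 m and angle between electrode's own z axis and vertical below 0.17 rad and linear speed of each of electrode, cover below 0.02 m/s); the robot touches nothing.
It fails at once if the cover plate is lifted off the store box (20 mm or more above its rails) (z of cover in the frame of store above 0.07 m).
It also fails if it takes over 48 s, if anything falls off the work surface, if the arm or the gripper's body presses on something with over 40 N, if the wrist force passes 120 N, or if a joint passes its speed limit or range.

ROBOT

A 7-joint arm with a two-finger parallel gripper is mounted at the origin on the work surface. World frame = base frame: x ahead of the robot, y to its left, z up, the work surface at z = 0. Lengths are in m, angles in rad, forces in N, time in s.
With the tool pointing down it reaches from about 0.35 to 0.9 m from the base axis. Payload 7.2 kg.
Tool frame: the origin (TCP) lies at the very end of the fingers, on their centre line; the grasp point (between the pads) lies 19 mm behind it; x points along the fingers, z is the direction in which the jaws open and shut, and the axes are right-handed (so a half turn about x gives the same grasp; the last joint's range is limited). The gripper opens to 85 mm and grips with 20 to 120 N. Pads are 22 mm wide; open, the fingers measure 114 mm over their backs; the gripper's body (76 mm by 85 mm) begins 54 mm behind the grasp point. The pads swing forward as they close: fully open they stand 13 mm farther back than shut.
Start: joints at [1.228, 0.411, -0.013, 1.596, 0.006, 1.134, -0.082], TCP at [0.17, -0.602, 0.231] pointing down, gripper open.
Joint ranges: [-2.95, 2.95], [-0.29, 1.99], [-1.47, 1.44], [0.14, 2.54], [-1.03, 4.17], [0.13, 1.85], [-2.86, 2.86]. Speed limits (rad/s): [2.39, 2.39, 3.01, 3.01, 3.14, 3.14, 3.14].

INTERFACE

Orientations are given as [roll, pitch, yaw] about the fixed x, y, z axes, in that order (R = Rz(yaw) Ry(pitch) Rx(roll)).
In Python, from plant import state, capture, camera_info, finish_job gives the robot as it stands. The module is installed in compiled form; this text tells all that it offers.
- The arm moves only by the tool apply_moves, never from a script. Its argument "rows" is a list of rows, each a list of 7 numbers: the turn, a rotation vector about the tool's x, y, z in degrees, then the shift along the tool's x, y, z in m, then the finger opening in m, from 0 to 0.0854. A call has 1 to 8 rows; each row is the pose to reach, as a shift and turn from the pose commanded when the call began, along the tool's axes at that moment; what a row does not reach only later rows make up. A row lasts 1/10 s, in which the tool goes at most 50 mm and 8.59 degrees, less where a joint would pass 70% of its speed; a pose out of reach is approached as far as the arm can. A call with a gripper value outside its range is refused whole. The fingers move at their own pace and stop on an object; the grip force is fixed at half the most. Time passes only in rows, so rows that repeat a pose let the fingers close. It gives the time, the measured TCP pose, the force and the opening at its end, in the units of the state.
- state(): the state, without advancing time (a new reading comes with each control period).
- capture(name): name is "side" or "top" or "wrist"; returns (picture, depth): 420x560x3 uint8, red, green, blue; 420x560 float32, m along the optical axis (not along the pixel's ray), 0 where there is no reading.
- camera_info(name): a dict with "camera_matrix" (3x3 intrinsics, pixels), "R" (3x3) and "t" (3): a world point X has camera coordinates R X + t; the wrist camera has in their place "tool_from_camera" (4x4, takes a point from camera to tool coordinates, whose origin is the TCP and whose axes are the tool frame's). Camera axes: x right, y down, z forward; pixel columns grow to the right and rows downward; lengths in m; the calibration is good to about 2 mm. The wrist camera is an equidistant fisheye: a pixel r from the principal point sees the ray r / f radians off the axis. A picture is of the moment at which its call begins: read the wrist's pose just before it. camera_info takes no time and is no camera call.
- finish_job(): hands the job in, once; it reports no verdict.
The state is a dict: "t": time; "joint_positions": joint angles; "qvel": joint speeds; "joint_torque": joint torques, N m; "tool_pos": TCP position; "ee_rot": TCP orientation; "ft_force": force on the tool from outside, world axes, zero at the start; "torque": the same for the moment, N m; "width": opening from 0.0 (shut) to 1.0 (fully open).
Only numpy, scipy, OpenCV 4.12 (cv2) and the standard library are available. Lean on these libraries where they do the work, as an engineer would, in place of code of your own. Each camera call takes 0.05 s, during which the arm holds its last target.

## Working session

There is one attempt and no reset: what is moved stays moved. The work goes in short steps, Python scripts to look and compute and a tool call to move; the robot and the scene stay as the last step left them, time stands still between calls to the robot, and variables do not carry over. Pictures are saved under pics/ and viewed, and the job is handed in when it is done.

Besides the shell and the picture viewer there is one more tool, called as name([rows], argument=value, ...), one row to a line, values as JSON. apply_moves: Moves the arm, as the interface text tells. Its arguments: {"type":"object","properties":{"rows":{"type":"array"}},"required":["rows"]}

```bash
ls; mkdir -p pics
cat > h.py <<'E'
import numpy as np, cv2, pickle
from plant import state, capture, camera_info, finish_job
def snap(n,tag):
    s=state(); p,d=capture(n); cv2.imwrite(f'pics/{tag}.png',p[:,:,::-1]); np.savez(f'pics/{tag}.npz',p=p,d=d,pos=s['tool_pos'],rot=s['ee_rot']); return p,d
E
python3 - <<'E'
from h import *
s=state(); print(s)
for n in ('top','side','wrist'):
    print(n,camera_info(n))
snap('top','top0'); snap('side','side0')
E
```

```text
pics
{'t': 0.0, 'joint_positions': array([ 1.22776938,  0.41195983, -0.01270269,  1.59706497,  0.00560607,
        1.13430906, -0.08216705]), 'qvel': array([ 0.0009022 ,  0.00022199, -0.00036545,  0.00080573, -0.00114553,
       -0.00110357,  0.00054391]), 'joint_torque': array([-9.50748690e-04, -6.00620770e+01,  6.81561884e-01, -2.99410683e+01,
        1.37655891e-02,  1.05952259e-02, -1.81027383e-05]), 'tool_pos': array([ 0.16942483, -0.60106479,  0.23040723]), 'ee_rot': array([-3.06512109,  1.56909076,  1.92214655]), 'ft_force': array([ 0.30472227, -1.14619371, -1.28525676]), 'torque': array([0.01359809, 0.03211155, 0.01895749]), 'width': 1.001378968982102}
top {'camera_matrix': array([[504.87232247,   0.        , 270.49787904],
       [  0.        , 504.87232247, 206.81678424],
       [  0.        ,   0.        ,   1.        ]]), 'R': array([[-0.01046594, -0.99993887,  0.00356522],
       [-0.99144395,  0.00991296, -0.13015614],
       [ 0.13011284, -0.00489693, -0.9914871 ]]), 't': array([-0.02285825,  0.41585033,  0.99121654])}
side {'camera_matrix': array([[414.76403852,   0. 
[... 172 characters left out ...]
12651 ],
       [-0.48570569, -0.52597203, -0.69817148],
       [ 0.47235851,  0.51412299, -0.71592946]]), 't': array([-0.34234248,  0.23720314,  0.63641945])}
wrist {'camera_matrix': array([[325.1922621 ,   0.        , 280.95752311],
       [  0.        , 325.1922621 , 203.94856513],
       [  0.        ,   0.        ,   1.        ]]), 'tool_from_camera': array([[ 1.34310077e-04, -3.24388146e-01,  9.45924052e-01,
        -1.42810554e-01],
       [ 2.26140371e-04, -9.45924027e-01, -3.24388169e-01,
         8.40548806e-02],
       [ 9.99999965e-01,  2.57480216e-04, -5.36898729e-05,
        -2.59778355e-04],
       [ 0.00000000e+00,  0.00000000e+00,  0.00000000e+00,
         1.00000000e+00]])}
```

View pics/top0.png

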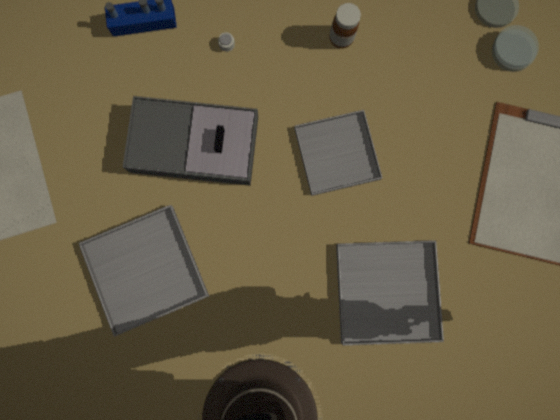

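View pics/side0.png

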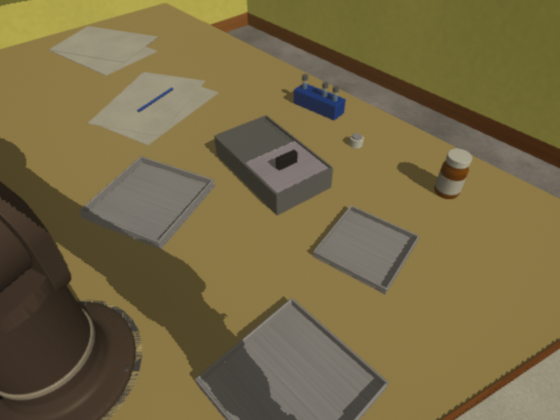

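The top view shows the box at about (192,141): cover and handle on the right with the handle at (220,139), closed deck on the left. There are three trays, at (337,152), (143,268) and (388,292). The wide white plug is at (226,41), and a bottle is at (345,25). Next I'll measure them.

```bash
cat >> h.py <<'E'
def world(n,u,v,z):
    c=camera_info(n);K=c['camera_matrix'];R=c['R'];t=c['t']
    r=R.T@np.linalg.solve(K,[u,v,1.]);o=-R.T@t
    return o+r*(z-o[2])/r[2]
def cloud(n,d):
    c=camera_info(n);K=c['camera_matrix'];R=c['R'];t=c['t']
    v,u=np.mgrid[:d.shape[0],:d.shape[1]]
    P=np.stack([(u-K[0,2])/K[0,0]*d,(v-K[1,2])/K[1,1]*d,d],-1)
    X=(P-t)@R; X[d==0]=np.nan; return X
E
python3 - <<'E'
from h import *
f=np.load('pics/top0.npz');p,d=f['p'],f['d']
X=cloud('top',d);z=X[...,2]
print('bench z',np.nanmedian(z))
hsv=cv2.cvtColor(p,cv2.COLOR_RGB2HSV)
m=((hsv[...,1]<90)).astype(np.uint8)*255
m2=((z>0.008)&(z<0.1)).astype(np.uint8)*255
for nm,(a,b,c,e) in dict(t1=(285,100,390,205),t2=(70,200,215,340),t3=(325,230,450,355),box=(115,85,270,195)).items():
    q=np.zeros_like(m); q[b:e,a:c]=m2[b:e,a:c]
    cs,_=cv2.findContours(q,cv2.RETR_EXTERNAL,cv2.CHAIN_APPROX_NONE)
    k=max(cs,key=cv2.contourArea); r=cv2.minAreaRect(k)
    h=0.016 if nm!='box' else 0.058
    W=np.array([world('top',*pt,h)[:2] for pt in cv2.boxPoints(r)])
    print(nm,W.round(4).tolist(),'c',W.mean(0).round(4),[round(float(np.linalg.norm(W[i]-W[i-3])),4) for i in range(4)], np.nanmedian(z[q>0]))
for pt in [(158,140),(200,160),(220,139),(220,130),(226,41),(337,152)]: print(pt,X[pt[1],pt[0]].round(4))
cv2.imwrite('pics/top0z.png',cv2.resize(p[20:200,100:400,::-1],None,fx=2.6,fy=2.6,interpolation=cv2.INTER_CUBIC)*1)
E
```

```text
bench z 0.002102618880061039
t1 [[0.5878, -0.0771], [0.6248, -0.2266], [0.4752, -0.2575], [0.4397, -0.1105]] c [ 0.5318 -0.1679] [0.154, 0.1528, 0.1512, 0.1519] 0.015294153278508187
t2 [[0.3469, 0.3675], [0.4257, 0.1757], [0.2387, 0.0966], [0.1637, 0.2848]] c [0.2937 0.2312] [0.2074, 0.2031, 0.2026, 0.201] 0.019120982893971288
t3 [[0.3418, -0.1585], [0.3487, -0.3673], [0.1466, -0.3652], [0.1403, -0.1618]] c [ 0.2444 -0.2632] [0.2088, 0.2021, 0.2035, 0.2015] 0.015265901489149537
box [[0.4851, 0.2653], [0.6418, 0.2536], [0.6115, -0.0049], [0.4558, 0.0119]] c [0.5486 0.1314] [0.1572, 0.2603, 0.1567, 0.255] 0.05347398265161098
(158, 140) [0.5503 0.1974 0.0486]
(200, 160) [0.5068 0.1118 0.0562]
(220, 139) [0.541  0.0694 0.0863]
(220, 130) [0.5592 0.0695 0.0853]
(226, 41) [0.7683 0.0629 0.0286]
(337, 152) [ 0.5319 -0.1671  0.0086]
```

View pics/top0z.png

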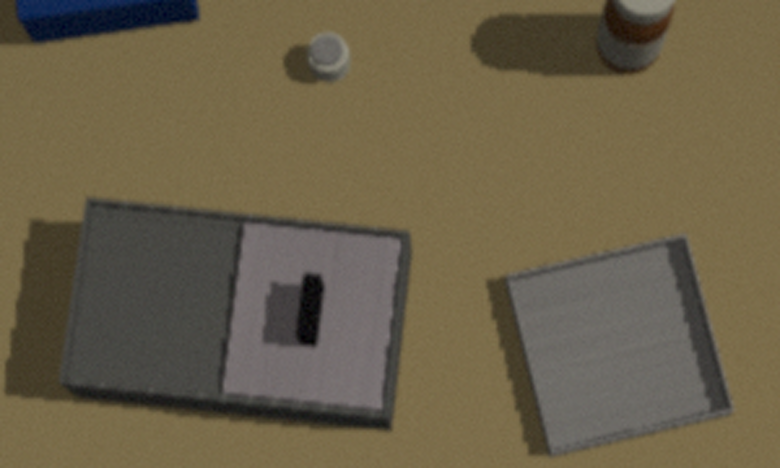

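The tray at (337,152) is the only one with 150 mm sides; the other two are 200 mm. The box, cover plate and black handle are all clear in the crop. Next: refine the cover, handle and box poses.

Run:
```python
from h import *
f=np.load('pics/top0.npz');p,d=f['p'].astype(int),f['d']
X=cloud('top',d);z=X[...,2]
def rect(q,h,nm):
    cs,_=cv2.findContours(q.astype(np.uint8),cv2.RETR_EXTERNAL,cv2.CHAIN_APPROX_NONE)
    k=max(cs,key=cv2.contourArea)[:,0]
    W=np.array([world('top',*pt,h)[:2] for pt in k])
    r=cv2.minAreaRect((W*1000).astype(np.float32)); print(nm,r)
roi=np.zeros(z.shape,bool);roi[85:195,115:270]=1
g=p.sum(2)
print(p[160,205],p[139,158],p[139,220])
bright=cv2.morphologyEx((roi&(p[...,0]>p[139,158][0]*1.35)&(p[...,2]>80)).astype(np.uint8),cv2.MORPH_OPEN,np.ones((3,3)))
cv2.imwrite('pics/m.png',bright*255)
rect(bright,.055,'cover'); 
rect(roi&(g<75),.083,'handle')
rect(roi&(z>.07),.083,'handle depth')
rect(roi&(z>.044),.058,'box')
# lip lines
s=state()
from scipy.spatial.transform import Rotation as Ro
print(Ro.from_euler('xyz',s['ee_rot']).as_matrix().round(3), s['tool_pos'])
```

```text
[114 107 108] [72 72 70] [12 13 11]
cover ((546.17578125, 72.9433822631836), (120.9085464477539, 133.4942169189453), 83.27000427246094)
handle ((542.600830078125, 72.38882446289062), (13.164457321166992, 49.803314208984375), 82.28607940673828)
handle depth ((544.38134765625, 72.51222229003906), (15.19070053100586, 52.055267333984375), 83.68431091308594)
box ((551.3602905273438, 131.13906860351562), (253.13343811035156, 151.23497009277344), 83.31532287597656)
[[-0.     0.962  0.271]
 [ 0.001  0.271 -0.962]
 [-1.    -0.    -0.001]] [ 0.16946647 -0.60111672  0.23052685]
```

Run:
```python
import cv2,numpy as np
a=cv2.imread('pics/m.png')[80:200,100:280]; cv2.imwrite('pics/m2.png',cv2.resize(a,None,fx=3,fy=3))
```

```text
(no output)
```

View pics/m2.png

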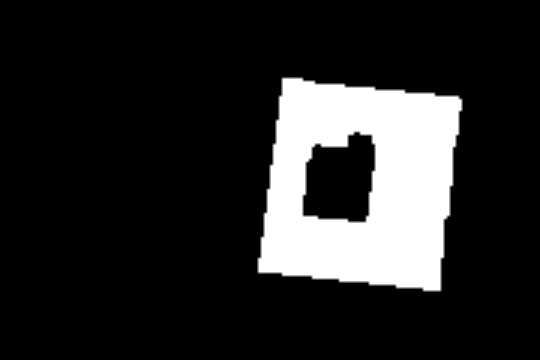

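Held against the given sizes:

| Item | Measured | Expected | Pose |
|---|---|---|---|
| Cover | 121 x 133.5 mm | 122 x 135 mm | centre (0.5455, 0.0727) |
| Box | 253 x 151 mm | 252 x 148 mm | centre (0.552, 0.131), yaw -6.7° |

What could be mistaken for the thing wanted, in the top view:
- **Tray:** (337,152) is 150 mm, so I choose it. (143,268) and (388,292) are 200 mm, so neither is it.
- **Electrode:** still hidden under the cover. The white plug at (226,41) is not it.

The crop above confirms the cover handle at (220,139). I'm moving over it now.

```bash
cat >> h.py <<'E'
from scipy.spatial.transform import Rotation as Ro
def go(pos,ang):
    """pos TCP target, ang world direction (deg) of jaw axis z; tool x down"""
    s=state();R=Ro.from_euler('xyz',s['ee_rot']).as_matrix()
    a=np.radians(ang);zt=np.array([np.cos(a),np.sin(a),0]);xt=np.array([0,0,-1.]);yt=np.cross(zt,xt)
    Rt=np.column_stack([xt,yt,zt])
    rv=np.degrees(Ro.from_matrix(R.T@Rt).as_rotvec()); sh=R.T@(np.array(pos)-s['tool_pos'])
    print('t',s['t'],'pos',s['tool_pos'].round(4),'w',round(s['width'],3),'F',s['ft_force'].round(1),'turn',rv.round(2),'shift',sh.round(4))
E
python3 - <<'E'
from h import *
go([.5455,.0727,.2],-96.7)
E
```

```text
t 0.1 pos [ 0.1695 -0.6011  0.2305] w 1.0 F [ 0.2 -1.1 -0.7] turn [ 2.245e+01 -8.000e-02  2.000e-02] shift [ 0.0313  0.5448 -0.5464]
```

apply_moves([
  [22.4,0,0,0.0,0.28,-0.28,0.085],
  [22.4,0,0,0.0,0.28,-0.28,0.085],
  [22.4,0,0,0.0,0.28,-0.28,0.085],
  [22.4,0,0,0.0,0.28,-0.28,0.085],
  [22.4,0,0,0.0,0.28,-0.28,0.085],
  [22.4,0,0,0.0,0.28,-0.28,0.085],
  [22.4,0,0,0.0,0.28,-0.28,0.06],
  [22.4,0,0,0.0,0.28,-0.28,0.06],
])

```text
t: 0.9
tool_pos: [0.3637, -0.2538, 0.2313]
ee_rot: [1.143, 1.571, -0.543]
ft_force: [-0.2, -0.6, -0.1]
width: 0.709
```

Run:
```python
from h import *
go([.5455,.0727,.2],-96.7)
```

```text
t 0.9 pos [ 0.3637 -0.2538  0.2313] w 0.709 F [-0.2 -0.6 -0.1] turn [ 0.08  0.   -0.  ] shift [ 0.0313  0.143  -0.3453]
```

apply_moves([
  [0,0,0,0.0,0.143,-0.345,0.05],
  [0,0,0,0.0,0.143,-0.345,0.05],
  [0,0,0,0.0,0.143,-0.345,0.05],
  [0,0,0,0.0,0.143,-0.345,0.05],
  [0,0,0,0.0,0.143,-0.345,0.05],
  [0,0,0,0.0,0.143,-0.345,0.05],
  [0,0,0,0.0,0.143,-0.345,0.05],
  [0,0,0,0.0,0.143,-0.345,0.05],
])

```text
t: 1.7
tool_pos: [0.5461, 0.075, 0.231]
ee_rot: [-3.065, 1.569, 1.535]
ft_force: [-0.1, -0.5, 0.4]
width: 0.586
```

apply_moves([
  [0,0,0,0.02,0,0,0.05],
  [0,0,0,0.03,0,0,0.05],
  [0,0,0,0.03,0,0,0.05],
])

```text
t: 2.0
tool_pos: [0.5437, 0.0691, 0.1994]
ee_rot: [-1.225, 1.567, -2.912]
ft_force: [-0.8, -0.4, -0.0]
width: 0.582
```

Run:
```python
from h import *
go([.5455,.0727,.061],-96.7)
p,d=snap('wrist','w1')
```

```text
t 2.0 pos [0.5437 0.0691 0.1994] w 0.582 F [-0.8 -0.4 -0. ] turn [0.02 0.08 0.22] shift [ 0.1384  0.0019 -0.0039]
```

View pics/w1.png

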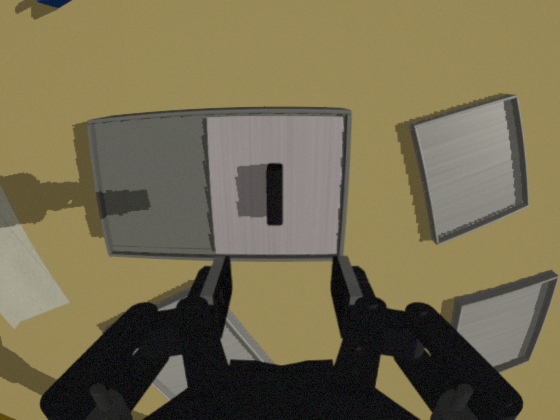

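The wrist view shows the handle at about (275,194), parallel to the jaw faces, with the deck on the left. I'll cross-check its position from this view.

```bash
cat >> h.py <<'E'
def wworld(f,u,v,z):
    c=camera_info('wrist');K=c['camera_matrix'];T=c['tool_from_camera']
    x,y=u-K[0,2],v-K[1,2];r=np.hypot(x,y);th=r/K[0,0]
    ray=np.array([x/r*np.sin(th),y/r*np.sin(th),np.cos(th)])
    R=Ro.from_euler('xyz',f['rot']).as_matrix()
    o=R@T[:3,3]+f['pos'];dv=R@T[:3,:3]@ray
    return o+dv*(z-o[2])/dv[2]
def wrect(f,mask,z,nm):
    cs,_=cv2.findContours(mask.astype(np.uint8),cv2.RETR_EXTERNAL,cv2.CHAIN_APPROX_NONE)
    k=max(cs,key=cv2.contourArea)[:,0]
    W=np.array([wworld(f,*pt,z)[:2] for pt in k])
    r=cv2.minAreaRect((W*1000).astype(np.float32)); print(nm,np.round(r[0],1),np.round(r[1],1),round(r[2],1)); return k,W
E
python3 - <<'E'
from h import *
f=np.load('pics/w1.npz');p=f['p'].astype(int)
roi=np.zeros(p.shape[:2],bool);roi[155:235,258:295]=1
wrect(f,roi&(p.sum(2)<75),.083,'handle')
for uv in [(208,117),(342,114),(344,257),(213,252)]: print(wworld(f,*uv,.055).round(4))
go([.5455,.0727,.061],-96.7)
E
```

```text
handle [547.5  74.9] [11.8 51.7] 83.3
[0.6174 0.1259 0.055 ]
[0.6059 0.0079 0.055 ]
[0.4647 0.0143 0.055 ]
[0.4858 0.145  0.055 ]
t 2.05 pos [0.5444 0.0691 0.2005] w 0.585 F [-0.2  0.3  0.4] turn [-0.01  0.05  0.12] shift [ 0.1395  0.001  -0.0038]
```

Both views agree to about 2 mm: top gives (544, 72.5) mm, wrist (547.5, 75). I'm descending astride the handle and pinching it.

apply_moves([
  [0,0,0,0.04,0.002,-0.0045,0.05],
  [0,0,0,0.08,0.002,-0.0045,0.05],
  [0,0,0,0.11,0.002,-0.0045,0.05],
  [0,0,0,0.127,0.002,-0.0045,0.05],
  [0,0,0,0.133,0.002,-0.0045,0.05],
  [0,0,0,0.137,0.002,-0.0045,0.05],
  [0,0,0,0.137,0.002,-0.0045,0.05],
])

```text
t: 2.75
tool_pos: [0.5482, 0.074, 0.0651]
ee_rot: [1.697, 1.57, 0.009]
ft_force: [0.1, -1.4, 0.3]
width: 0.587
```

apply_moves([
  [0,0,0,0,0,0,0.025],
  [0,0,0,0,0,0,0.015],
  [0,0,0,0,0,0,0.008],
  [0,0,0,0,0,0,0.008],
  [0,0,0,0,0,0,0.008],
  [0,0,0,0,0,0,0.008],
])

```text
t: 3.35
tool_pos: [0.5483, 0.0743, 0.0654]
ee_rot: [1.609, 1.569, -0.078]
ft_force: [-0.6, -0.8, 6.1]
width: 0.15
```

Run:
```python
from h import *
go([.5455,.0727,.061],-96.7)
snap('side','s1')
```

```text
t 3.35 pos [0.5483 0.0743 0.0654] w 0.15 F [-0.6 -0.8  6.1] turn [ 0.04 -0.   -0.09] shift [ 0.0044 -0.0026  0.0019]
```

View pics/s1.png

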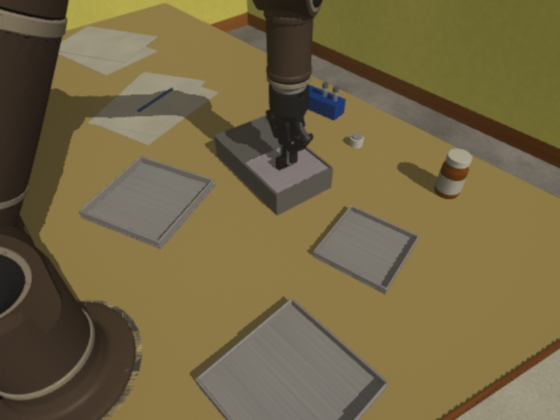

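The side view shows the fingers on the handle at about (288,155), and the opening reads about 13 mm, so it is pinched. I'm sliding 115 mm along box +y, which is tool -z.

apply_moves([
  [0,0,0,0,0,-0.008,0.008],
  [0,0,0,0,0,-0.022,0.008],
  [0,0,0,0,0,-0.038,0.008],
  [0,0,0,0,0,-0.054,0.008],
  [0,0,0,0,0,-0.07,0.008],
  [0,0,0,0,0,-0.084,0.008],
  [0,0,0,0,0,-0.095,0.008],
  [0,0,0,0,0,-0.1,0.008],
])

```text
t: 4.2
tool_pos: [0.56, 0.1729, 0.0654]
ee_rot: [0.759, 1.569, -0.928]
ft_force: [-1.7, -7.4, 10.1]
width: 0.144
```

apply_moves([
  [0,0,0,0,0,-0.006,0.008],
  [0,0,0,0,0,-0.011,0.008],
  [0,0,0,0,0,-0.015,0.008],
  [0,0,0,0,0,-0.015,0.008],
  [0,0,0,0,0,-0.015,0.008],
])

```text
t: 4.7
tool_pos: [0.5619, 0.1875, 0.0654]
ee_rot: [1.125, 1.569, -0.563]
ft_force: [-0.0, -4.0, 7.1]
width: 0.151
```

Run:
```python
from h import *
go([.5455,.0727,.061],-96.7)
snap('top','t1');snap('side','s2')
```

```text
t 4.7 pos [0.5619 0.1875 0.0654] w 0.151 F [-0.  -4.   7.1] turn [-0.01  0.05 -0.11] shift [ 0.0045 -0.0029  0.1159]
```

View pics/s2.png

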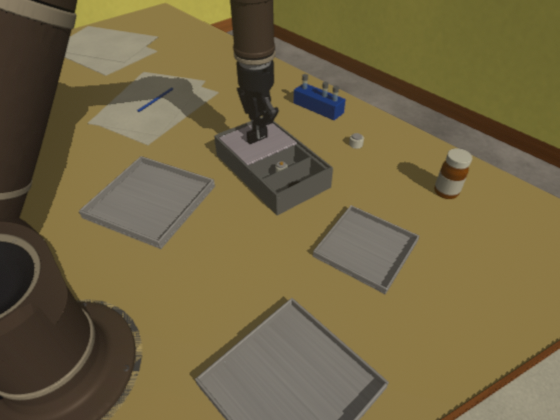

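View pics/t1.png

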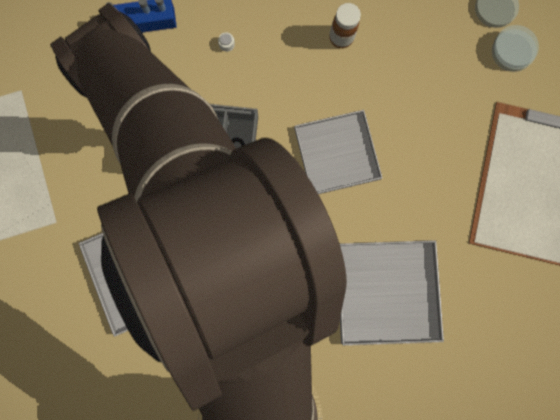

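The side view shows the cover on the closed half. The electrode's top is at (281,168) in the middle pocket. Moving 114 mm puts the cover at about y = +56 mm. Releasing and rising.

apply_moves([
  [0,0,0,0,0,0,0.04],
  [0,0,0,0,0,0,0.05],
  [0,0,0,0,0,0,0.05],
  [0,0,0,-0.03,0,0,0.05],
  [0,0,0,-0.08,0,0,0.05],
  [0,0,0,-0.12,0,0.04,0.05],
  [0,0,0,-0.14,0,0.08,0.05],
  [0,0,0,-0.14,0,0.08,0.05],
])

```text
t: 5.6
tool_pos: [0.5535, 0.1028, 0.2077]
ee_rot: [1.195, 1.565, -0.499]
ft_force: [0.9, -0.6, 0.3]
width: 0.587
```

apply_moves([
  [0,0,0,0,0,0,0.06],
  [0,0,0,0,0,0,0.06],
])

```text
t: 5.8
tool_pos: [0.5512, 0.11, 0.2037]
ee_rot: [-1.944, 1.57, 2.653]
ft_force: [0.2, 1.2, -0.5]
width: 0.703
```

Run:
```python
from h import *
snap('wrist','w2')
go([.5455,.0727,.2],-96.7)
```

```text
t 5.85 pos [0.5511 0.1104 0.2034] w 0.698 F [-0.6  0.1  0.7] turn [ 0.15 -0.02  0.09] shift [ 0.0034 -0.0012  0.0381]
```

View pics/w2.png

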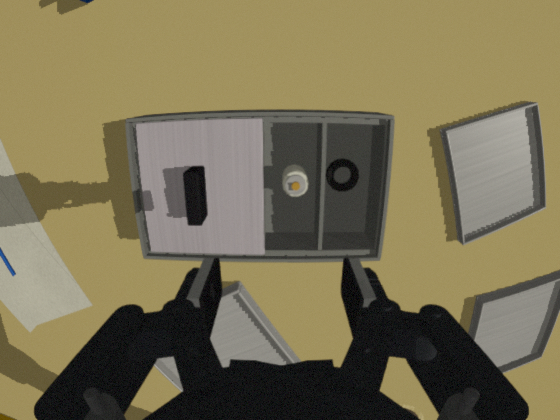

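The wrist view shows both pockets open. The electrode with its brass contact is at about (295,184) in the middle pocket, the rubber ring is at (342,175), and the cover handle is at (195,196). Now measuring them.

Run:
```python
from h import *
snap('wrist','w3'); f=np.load('pics/w3.npz');p=f['p'];d=f['d']
hsv=cv2.cvtColor(p,cv2.COLOR_RGB2HSV)
cv2.imwrite('pics/w3c.png',cv2.resize(p[150:220,260:330,::-1],None,fx=8,fy=8,interpolation=cv2.INTER_NEAREST))
roi=np.zeros(p.shape[:2],bool);roi[160:205,275:315]=1
br=roi&(hsv[...,1]>110)&(hsv[...,2]>100)
wh=roi&(p.max(2)>105)
ys,xs=np.nonzero(br);print('brass px',xs.mean(),ys.mean(),len(xs),wworld(f,xs.mean(),ys.mean(),.046).round(4))
k=wrect(f,wh,.038,'white body (z .038)')[0]; (c,r)=cv2.minEnclosingCircle(k); print(c,r,wworld(f,*c,.038))
roi=np.zeros(p.shape[:2],bool);roi[155:235,175:215]=1
wrect(f,roi&(p.astype(int).sum(2)<60),.083,'handle')
for uv in [(134,121),(391,118),(379,257),(147,257)]: print(uv,wworld(f,*uv,.058).round(4))
for uv in [(137,123),(264,120),(265,253),(150,255)]: print('cover',uv,wworld(f,*uv,.055).round(4))
print(f['pos'])
```

```text
brass px 295.5 185.5 52 [0.549 0.097 0.046]
white body (z .038) [549.6  96.5] [22.8 27.5] 83.7
(295.5, 182.5) 13.729630470275879 [0.54972589 0.09660552 0.038     ]
handle [570.5 178. ] [32.5 15.4] 17.2
(134, 121) [0.6338 0.2404 0.058 ]
(391, 118) [0.6069 0.0036 0.058 ]
(379, 257) [0.4667 0.0182 0.058 ]
(147, 257) [0.4928 0.2615 0.058 ]
cover (137, 123) [0.6313 0.2391 0.055 ]
cover (264, 120) [0.6151 0.1186 0.055 ]
cover (265, 253) [0.4849 0.1346 0.055 ]
cover (150, 255) [0.4935 0.2588 0.055 ]
[0.55107591 0.11036096 0.20338775]
```

View pics/w3c.png

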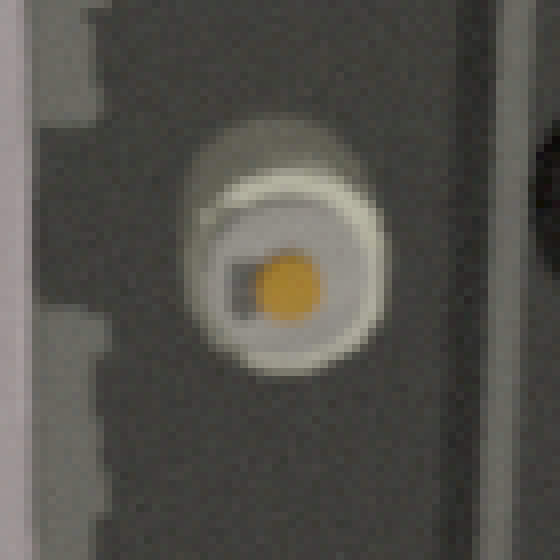

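The electrode is at (0.549, 0.097), about 2 mm from the middle pocket's centre, which fits the description. The cover's inner edge at box y ≈ -4 puts its centre at about +57 mm. Next: turn the jaws to box x and move over the electrode.

Run:
```python
from h import *
go([.549,.0967,.13],-6.7)
```

```text
t 5.9 pos [0.5511 0.1105 0.2033] w 0.701 F [-0.3  0.3  0. ] turn [-8.983e+01 -9.000e-02  7.000e-02] shift [ 0.0733 -0.0003  0.0139]
```

apply_moves([
  [-90,0,0,0,0,0.014,0.06],
  [-90,0,0,0,0,0.014,0.06],
  [-90,0,0,0,0,0.014,0.06],
  [-90,0,0,0,0,0.014,0.06],
  [-90,0,0,0,0,0.014,0.06],
  [-90,0,0,0,0,0.014,0.06],
  [-90,0,0,0,0,0.014,0.06],
  [-90,0,0,0,0,0.014,0.06],
])

```text
t: 6.7
tool_pos: [0.5496, 0.0965, 0.2034]
ee_rot: [-3.036, 1.569, 2.769]
ft_force: [-0.8, -0.4, -0.3]
width: 0.702
```

Run:
```python
from h import *
go([.549,.0967,.13],-6.7)
```

```text
t 6.7 pos [0.5496 0.0965 0.2034] w 0.702 F [-0.8 -0.4 -0.3] turn [-2.073e+01 -1.000e-01 -1.000e-02] shift [ 0.0734 -0.0001 -0.0005]
```

apply_moves([
  [-20.8,0,0,0.02,0,0,0.06],
  [-20.8,0,0,0.05,0,0,0.06],
  [-20.8,0,0,0.07,0,0,0.06],
  [-20.8,0,0,0.073,0,0,0.06],
  [-20.8,0,0,0.073,0,0,0.06],
])

```text
t: 7.2
tool_pos: [0.5496, 0.0961, 0.1306]
ee_rot: [2.932, 1.569, 2.807]
ft_force: [0.5, 0.6, -0.1]
width: 0.7
```

Run:
```python
from h import *
go([.549,.0967,.010],-6.7)
snap('wrist','w4');snap('side','s4')
f=np.load('pics/w4.npz')
```

```text
t 7.2 pos [0.5496 0.0961 0.1306] w 0.7 F [ 0.5  0.6 -0.1] turn [-0.44 -0.12 -0.03] shift [ 0.1206  0.0005 -0.0004]
```

View pics/w4.png

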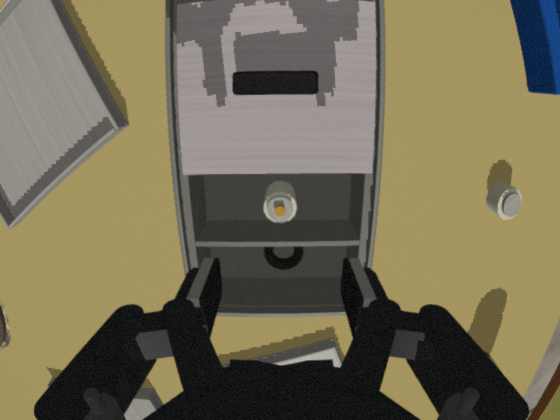

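The wrist view shows the electrode at (280,207), centred between the fingers. Its position can be checked again from here, which amounts to a second view.

Run:
```python
from h import *
f=np.load('pics/w4.npz');p=f['p'];hsv=cv2.cvtColor(p,cv2.COLOR_RGB2HSV)
br=np.zeros(p.shape[:2],bool);br[195:222,268:292]=1;br&=(hsv[...,1]>110)&(hsv[...,2]>100)
ys,xs=np.nonzero(br);print(xs.mean(),ys.mean(),len(xs),wworld(f,xs.mean(),ys.mean(),.046).round(4))
go([.549,.0967,.010],-6.7)
```

```text
279.52272727272725 210.3181818181818 88 [0.5488 0.0973 0.046 ]
t 7.3 pos [0.5506 0.096  0.1321] w 0.701 F [ 0.1 -0.9 -0. ] turn [-0.44  0.05 -0.04] shift [ 0.1221  0.0004 -0.0018]
```

The electrode reads (0.5488, 0.0973), which agrees within 1 mm. Descending.

apply_moves([
  [-0.4,0,0,0.03,0.001,-0.001,0.06],
  [-0.4,0,0,0.06,0.001,-0.001,0.06],
  [-0.4,0,0,0.085,0.001,-0.001,0.06],
  [-0.4,0,0,0.1,0.001,-0.001,0.06],
  [-0.4,0,0,0.11,0.001,-0.001,0.06],
  [-0.4,0,0,0.118,0.001,-0.001,0.06],
  [-0.4,0,0,0.12,0.001,-0.001,0.06],
  [-0.4,0,0,0.12,0.001,-0.001,0.06],
])

```text
t: 8.1
tool_pos: [0.5496, 0.0964, 0.0117]
ee_rot: [0.236, 1.57, 0.119]
ft_force: [-0.0, 0.7, 0.4]
width: 0.701
```

Run:
```python
from h import *
go([.549,.0972,.010],-6.7)
```

```text
t 8.1 pos [0.5496 0.0964 0.0117] w 0.701 F [-0.   0.7  0.4] turn [-0.01  0.04 -0.01] shift [ 0.0017  0.0007 -0.0007]
```

Height is good and the tool touches nothing. Closing on the electrode.

apply_moves([
  [0,0,0,0,0,0,0.04],
  [0,0,0,0,0,0,0.03],
  [0,0,0,0,0,0,0.02],
  [0,0,0,0,0,0,0.018],
  [0,0,0,0,0,0,0.018],
  [0,0,0,0,0,0,0.018],
])

```text
t: 8.7
tool_pos: [0.5496, 0.0963, 0.0121]
ee_rot: [-0.018, 1.57, -0.135]
ft_force: [-2.1, -1.2, 5.5]
width: 0.282
```

apply_moves([
  [0,0,0,-0.005,0,0,0.018],
  [0,0,0,-0.02,0,0,0.018],
  [0,0,0,-0.045,0,0,0.018],
  [0,0,0,-0.08,0,0,0.018],
  [0,0,0,-0.115,0,0,0.018],
  [0,0,0,-0.135,0,0,0.018],
  [0,0,0,-0.14,0,0,0.018],
  [0,0,0,-0.14,0,0,0.018],
])

```text
t: 9.5
tool_pos: [0.5495, 0.0961, 0.1522]
ee_rot: [0.013, 1.569, -0.104]
ft_force: [-0.2, 0.0, -1.0]
width: 0.282
```

Run:
```python
from h import *
go([.532,-.168,.15],-96.7)
snap('side','s5');snap('wrist','w5')
```

```text
t 9.5 pos [0.5495 0.0961 0.1522] w 0.282 F [-0.2  0.  -1. ] turn [ 8.999e+01  8.000e-02 -8.000e-02] shift [ 0.0023 -0.2644  0.0135]
```

View pics/s5.png

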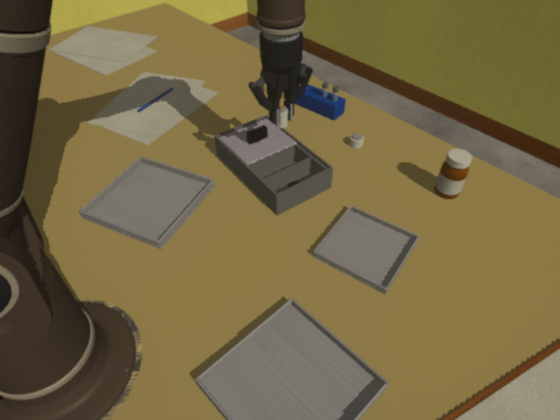

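View pics/w5.png

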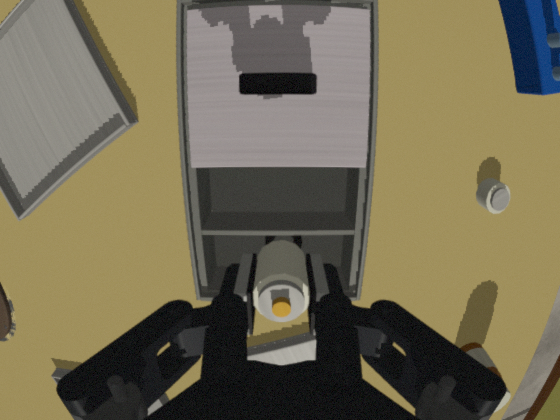

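Both views show the electrode held upright between the pads, at (281,118) in the side view and (280,295) in the wrist view. The opening reads 24 mm, and the cover is still on the closed half. The electrode's underside is about 8 mm below the TCP. Carrying it to the tray.

apply_moves([
  [0,0,0,0,-0.02,0.001,0.018],
  [0,0,0,0,-0.06,0.003,0.018],
  [0,0,0,0,-0.1,0.005,0.018],
  [0,0,0,0,-0.14,0.007,0.018],
  [0,0,0,0,-0.18,0.009,0.018],
  [0,0,0,0,-0.22,0.011,0.018],
  [0,0,0,0,-0.25,0.013,0.018],
  [0,0,0,0,-0.264,0.0135,0.018],
])

```text
t: 10.4
tool_pos: [0.5303, -0.171, 0.1495]
ee_rot: [-3.026, 1.568, 3.136]
ft_force: [0.8, 0.5, -1.5]
width: 0.283
```

apply_moves([
  [0,0,0,0.02,0,0,0.018],
  [0,0,0,0.05,0,0,0.018],
  [0,0,0,0.08,0,0,0.018],
  [0,0,0,0.1,0,0,0.018],
  [0,0,0,0.11,0,0,0.018],
  [0,0,0,0.115,0,0,0.018],
  [0,0,0,0.115,0,0,0.018],
  [0,0,0,0.115,0,0,0.018],
])

```text
t: 11.2
tool_pos: [0.5325, -0.1674, 0.0371]
ee_rot: [-0.088, 1.57, -0.205]
ft_force: [0.3, 0.7, 0.4]
width: 0.289
```

Run:
```python
from h import *
go([.532,-.168,.012],-6.7)
snap('side','s6')
p=cv2.imread('pics/s6.png');cv2.imwrite('pics/s6c.png',cv2.resize(p[170:310,290:450],None,fx=4,fy=4))
```

```text
t 11.2 pos [ 0.5325 -0.1674  0.0371] w 0.289 F [0.3 0.7 0.4] turn [0.02 0.07 0.01] shift [ 0.0251 -0.0007 -0.0004]
```

View pics/s6c.png

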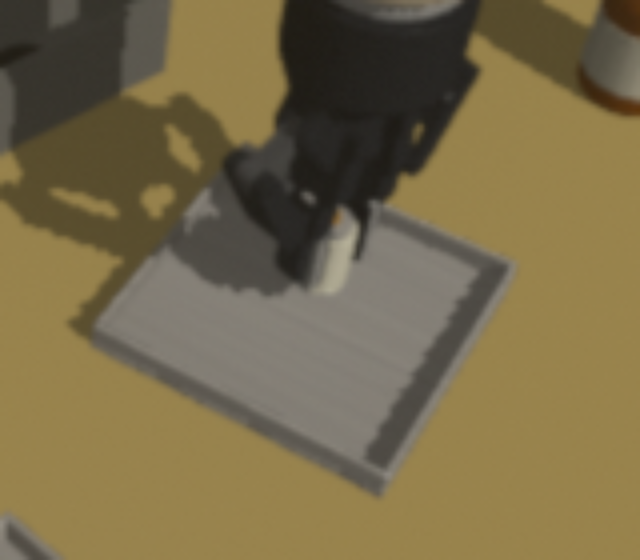

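The crop shows the electrode upright over the tray, at about (330,255) in it. I'm lowering slowly by about 25 mm and watching the force.

apply_moves([
  [0,0,0,0.01,0,0,0.018],
  [0,0,0,0.018,0,0,0.018],
  [0,0,0,0.022,0,0,0.018],
  [0,0,0,0.0235,0,0,0.018],
  [0,0,0,0.0245,0,0,0.018],
  [0,0,0,0.0245,0,0,0.018],
])

```text
t: 11.85
tool_pos: [0.5318, -0.1675, 0.0117]
ee_rot: [2.301, 1.571, 2.184]
ft_force: [0.4, -1.2, -0.7]
width: 0.284
```

apply_moves([
  [0,0,0,0.0006,0,0,0.018],
  [0,0,0,0.0012,0,0,0.018],
  [0,0,0,0.0012,0,0,0.018],
])

```text
t: 12.15
tool_pos: [0.532, -0.1676, 0.0111]
ee_rot: [-0.598, 1.57, -0.715]
ft_force: [-1.7, 0.7, 4.5]
width: 0.282
```

There is 4.5 N of contact, so it stands on the tray floor. Releasing, then rising.

apply_moves([
  [0,0,0,0,0,0,0.03],
  [0,0,0,0,0,0,0.045],
  [0,0,0,0,0,0,0.06],
  [0,0,0,0,0,0,0.06],
  [0,0,0,0,0,0,0.06],
  [0,0,0,0,0,0,0.06],
])

```text
t: 12.75
tool_pos: [0.5318, -0.1675, 0.0105]
ee_rot: [-3.077, 1.571, 3.09]
ft_force: [-0.4, 0.6, 0.8]
width: 0.702
```

apply_moves([
  [0,0,0,-0.015,0,0,0.06],
  [0,0,0,-0.04,0,0,0.06],
  [0,0,0,-0.08,0,0,0.06],
  [0,0,0,-0.12,0,0,0.06],
  [0,0,0,-0.14,0,0,0.06],
  [0,0,0,-0.15,-0.01,0,0.06],
  [0,0,0,-0.15,-0.01,0,0.06],
  [0,0,0,-0.15,-0.01,0,0.06],
])

```text
t: 13.55
tool_pos: [0.5298, -0.1782, 0.1598]
ee_rot: [-3.068, 1.57, 3.097]
ft_force: [0.6, -0.9, -0.6]
width: 0.705
```

Run:
```python
from h import *
snap('side','s7');snap('wrist','w7')
go([.532,-.168,.012],-6.7)
```

```text
t 13.65 pos [ 0.5297 -0.1773  0.1592] w 0.706 F [-0.4 -0.1 -0.5] turn [-0.01 -0.13 -0.04] shift [0.1472 0.0094 0.0015]
```

View pics/s7.png

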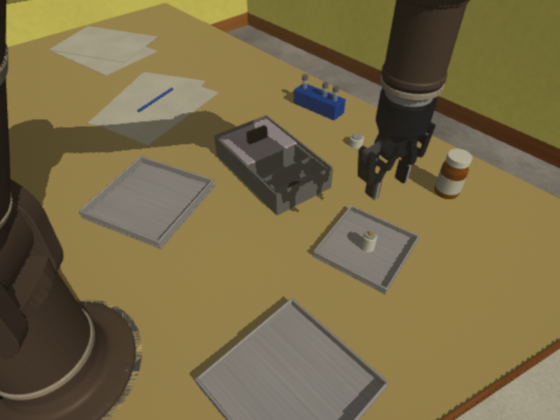

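View pics/w7.png

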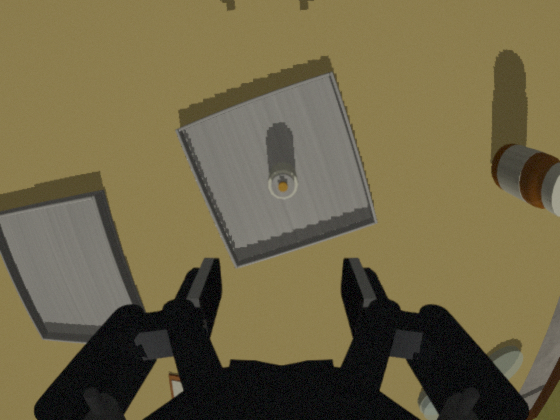

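The side view shows the electrode standing in the tray at (369,241) with the gripper clear above. The wrist view shows it near the tray's middle at (283,185). Last check: the cover's position.

Run:
```python
from h import *
p,d=snap('top','t8')
f=np.load('pics/top0.npz')
X=cloud('top',d);z=X[...,2]
uy=np.array([np.cos(np.radians(83.3)),np.sin(np.radians(83.3))]);C=np.array([.552,.1308])
m=(z>.07)&(np.abs((X[...,:2]-C)@uy-.057)<.025)&(np.abs((X[...,:2]-C)@np.array([uy[1],-uy[0]]))<.04)
print('handle pts',m.sum(), X[m].mean(0) if m.any() else None, ((X[m][:,:2]-C)@uy).mean(), z[m].min(),z[m].max())
w=np.load('pics/w7.npz')
e=wworld(w,283,186,.045);print('electrode',e)
print('tray corners',[wworld(w,*uv,.016)[:2].round(3).tolist() for uv in [(178,130),(332,75),(375,221),(238,265)]])
```

```text
handle pts 224 [0.55821794 0.18510333 0.08222449] 0.05465792726199281 0.07009175750967618 0.08870200767330015
electrode [ 0.53276308 -0.16642689  0.045     ]
tray corners [[0.444, -0.11], [0.586, -0.08], [0.617, -0.22], [0.477, -0.251]]
```

View pics/t8.png

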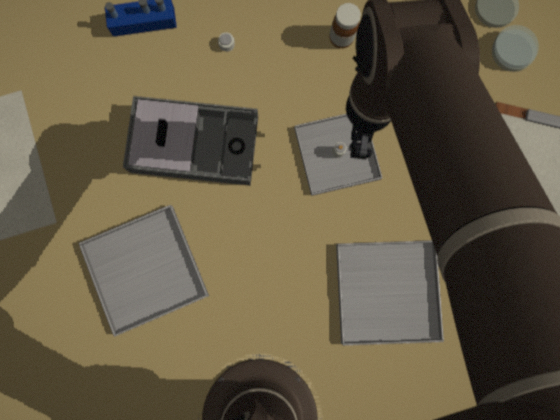

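The top view shows the cover over the closed half, with its handle at (161,132), and the electrode in the tray at (341,149). The cover is at about +55 mm (at least 46 needed), and the electrode is within about 2 mm of the tray centre. Handing in.

Run:
```python
from h import *
print(finish_job())
```

```text
the job is handed in; nothing more can be done
None
```

The electrode now stands upright near the middle of the 150 mm steel tray, and the cover is on the closed half of the box with both pockets open. I handed the job in at about 13.7 s; it reported no verdict.

- **Cover:** I pinched the handle and slid it 114 mm along the box without lifting it. The last top view puts its centre at about +55 mm in the box frame (needs over 46; the end stop is at 61). An earlier wrist view gave +57 mm, and the two agree within the calibration.
- **Electrode:** it was in the middle pocket. I gripped it across the box's x, lifted it out and lowered it until the floor pushed back with 4.5 N. It is within about 2 mm of the tray centre. I judged it upright by eye from the side and wrist views and did not measure the tilt angle.
- **Robot:** the gripper was clear of everything, and the wrist force readings I saw stayed around 13 N or less.

One check failed: a wrist-image fit of the cover handle gave a meaningless size because its mask had broken up. I discarded it and used the cover's edge and the top depth image instead.

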